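# Bushing line-up check with an alignment bar

### The arm

A 6-joint arm with a two-finger parallel gripper is mounted at the origin on a cart in front of the work surface, level with it; the furniture and walls round the work are solid. World frame = base frame: x ahead of the robot, y to its left, z up, the work surface at z = 0. Lengths are in m, angles in degrees, forces in N, time in s.
With the tool pointing down it reaches from about 0.3 to 0.75 m from the base axis. Payload 8.5 kg.
Tool frame: the origin (TCP) lies on the centre line of the jaws, within the pads' length; the fingertips stand tips_ahead ahead of it and the grasp point (between the pads) lies 3 mm ahead of it (tips_ahead is the distance from the TCP to the fingertips, in m); z points along the fingers, y is the line along which they close (so a half turn about z gives the same grasp; the last joint's range is limited). The gripper opens to 85 mm and grips with 20 to 120 N. Pads are 22 mm wide; open, the fingers measure 114 mm over their backs; the gripper's body (76 mm by 85 mm) begins 54 mm behind the grasp point. The pads swing forward as they close: fully open they stand 13 mm farther back than shut.
Start: joints at [-85.732, 21.807, 74.336, -0, 83.858, -12.336], TCP at [0.157, -0.527, 0.253] pointing down, gripper open.
Joint ranges: [-178.18, 178.18], [-50.72, 133.34], [12.68, 142.11], [-81.47, 261.47], [9.98, 163.14], [-165.26, 165.26]. Speed limits (degrees/s): [136.94, 136.94, 180, 180, 180, 180].

### API

Orientations are given as a 3x3 rotation matrix whose columns are the frame's x, y, z axes.
In Python, from rig import observe, get_image, close_job, tips_ahead gives the robot as it stands.
- The arm moves only by the tool drive_effector, called after "Emit:" by a JSON object that holds its "op" and its "data". Schema: {"type":"object","properties":{"segments":{"type":"array","items":{"type":"number"},"minItems":5,"maxItems":50},"squeeze":{"type":"number"},"only":{"type":"string"},"quiet":{"type":"boolean"},"lines":{"type":"string"}},"required":["segments"],"additionalProperties":false}. segments is one flat list of numbers that holds 1 to 10 rows one after another, with no inner brackets; each row has 5 numbers: dx, dy, dz in shares of the most that a row can go, 1 being 50 mm, then a turn about the tool's z in normalised numbers (1 is 90 degrees), then the finger opening in m; each row shifts and turns the commanded pose from where the row before left it, along the tool's axes as they then stand; what a row does not reach is not made up. A row lasts 1/10 s, in which the tool goes at most 0.05 m and 8.59 degrees, less where a joint would pass 70% of its speed; a pose out of reach is approached as far as the arm can. The fingers move at their own pace and stop on an object; squeeze is the grip in N (left out, the last holds). Time passes only in rows, so rows that do not move let the fingers close. The tool returns the time, the measured TCP pose, the force, the opening and the grip force at its end. only (a regular expression) keeps the lines of the reply that match it, lines (a string "A,B") keeps lines A to B, and quiet returns only ok. Shift and turn numbers lie between -1 and 1, and a call with a number outside is refused. Input that does not fit is refused with a message, and nothing moves.
- observe(): the state, without advancing time (a new reading comes with each control period).
- get_image(name): name is "scene" or "top"; returns a dict with "pixels" (384x512x3 uint8, red, green, blue), "depth" (384x512 float32, m along the optical axis (not along the pixel's ray), 0 where there is no reading), "K" (3x3 intrinsics, pixels), "extrinsics" (4x4, takes a point from world to camera coordinates). Camera axes: x right, y down, z forward; pixel columns grow to the right and rows downward; lengths in m; the calibration is good to about 2 mm. A picture is of the moment at which its call begins.
- close_job(): hands the job in; it is judged then, once.
The state is a dict: "time_s": time; "q": joint angles; "qvel": joint speeds; "joint_efforts": joint torques, N m; "position": TCP position; "tool_rot": TCP orientation; "ft_force": force on the tool from outside, world axes, zero at the start; "wrist_torque": the same for the moment, N m; "grip_width": finger opening in m; "gripper_force": force on a finger pad.
Only numpy, scipy, OpenCV 4.12 (cv2) and the standard library are available. Lean on these libraries where they do the work, as an engineer would, in place of code of your own. Each camera call takes 0.05 s, during which the arm holds its last target. There are 200 camera calls.

### The job

Check that the two bronze bushings of the bracket line up: take the 15 mm alignment bar, the middle one of the three thicknesses, from the rack by its black handle and thread it, without forcing, through one bushing and on through the other, until its full thickness fills both bushings and its slim tip stands right out of the far side. Finish while still holding the bar there by its handle, steady and not pressing hard on the bushings, so that I can feel round it with a feeler gauge; leave the other two bars in the rack and everything else where it is.

Things in the scene. Friction and masses are not known exactly. Their poses are not given: they have to be found in the camera images.
- bracket: blue-grey cast bracket bolted on an aluminium plate 180 x 150 x 18 mm; fixed. Origin: centre of the plate's underside. Two bosses (44 mm diameter, tops 97 mm above the table, free above) in line along its x axis, each with a bronze bushing of 18 mm bore: A at x = -42 to -20 mm, B at x = +20 to +42 mm, open gap between. Bore axis: level, along x, 75 mm above the table
- bore_mid (a point): point on the bore axis midway between the bushings, 75 mm above the table; axes as the bracket's. The bar may enter at either end; the end of bushing A faces the middle of the table and is the easier to reach
- bore_a (a point): centre of the outer mouth of bushing A (bracket x = -42 mm); a bar that enters here travels along the bracket's +x
- bore_b (a point): centre of the outer mouth of bushing B (bracket x = +42 mm)
- rack: wooden rack, fixed, base 165 x 184 x 10 mm on the table; origin: centre of its underside; its x axis points to the bars' noses. Three places 60 mm apart along y; the bars lie level, axes 52 mm above the table, handles overhanging towards the robot, and lift straight up. Which bar lies in which place changes
- bar_15: 15 mm (middle) alignment bar, 0.24 kg. Origin on its axis in the handle; x points to the nose. Black hexagonal handle, 22 mm across flats, x = -33 to +27 mm, two flats upright: grip from above across 22 mm, behind x = +5 mm (rack notch at x = 15 to 27 mm). Steel shank 15 mm diameter to x = 145 mm, taper to 153 mm, 8 mm pilot tip to 165 mm
- nose_15 (a point): end of the tip of the 15 mm bar, on its axis (bar x = 165 mm)
- bar_10: the thin bar: as bar_15 with the same handle, length and tip, but a shank of 10 mm diameter, 0.16 kg; stays in the rack
- bar_20: the thick bar: as bar_15 with the same handle, length and tip, but a shank of 20 mm diameter, 0.34 kg, which does not enter the bushings; stays in the rack
- durometer: round dial durometer lying on its back, 98 x 59 x 25 mm, loose bystander; origin: centre of its underside
- alcohol_bottle: white bottle with red cap, 52 mm diameter, 128 mm high, loose bystander; origin: centre of its underside
- thickness_gauge: dark hand-held thickness gauge lying flat, 127 x 68 x 29 mm, loose bystander; origin: centre of its underside

How it is judged (in metres and radians):
On the way:
1. the tip of the 15 mm bar has passed into or through the first bushing and not yet through the second (x of nose_15 in the frame of bore_mid between -0.034 and 0.034 m and y of nose_15 in the frame of bore_mid between -0.008 and 0.008 m and z of nose_15 in the frame of bore_mid between -0.008 and 0.008 m), for 0.1 s.
At the end, for the whole second after the job is handed in: The 15 mm bar spans both bushings, tip 14 mm or more out of the far one, within 6 mm of the bore axis and 0.06 rad of its line, held in the fingers (over 3 N), still (under 20 mm/s), bearing on the bracket with under 15 N; the other two bars within 15 mm of their places in the rack (((x of nose_15 in the frame of bore_mid above 0.056 m and x of bar_15 in the frame of bore_mid below -0.06 m) or (x of nose_15 in the frame of bore_mid below -0.056 m and x of bar_15 in the frame of bore_mid above 0.06 m)) and y of nose_15 in the frame of bore_mid between -0.006 and 0.006 m and z of nose_15 in the frame of bore_mid between -0.006 and 0.006 m and angle between the x axis of bar_15 and the x axis of bore_mid, either way round below 0.06 rad and contact force between the fingers and bar_15 above 3 N and contact force between bar_15 and bracket below 15 N and linear speed of bar_15 below 0.02 m/s and distance of each of bar_10, bar_20 from where it was at the start of the episode below 0.015 m); the arm keeps its last pose, push and grip.
It fails at once if the thin or thick bar is taken out of its place (distance of any of bar_10, bar_20 from where it was at the start of the episode above 0.03 m).
It fails at once if the bar is forced against the bracket (over 60 N) (contact force between bar_15 and bracket above 60 N).
It fails at once if a bystander is pushed away (distance of any of durometer, alcohol_bottle, thickness_gauge from where it was at the start of the episode above 0.03 m).
It also fails if it takes over 50 s, if anything falls off the work surface, if the arm or the gripper's body presses on something with over 40 N, if the wrist force passes 120 N, or if a joint passes its speed limit or range.

## Working session

There is one attempt and no reset: what is moved stays moved. The work goes in short steps, Python scripts to look and compute and a tool call to move; the robot and the scene stay as the last step left them, time stands still between calls to the robot, and variables do not carry over. Pictures are saved under pics/ and viewed, at most 10 in all, crops included, and the job is handed in when it is done.

```bash
ls; mkdir -p pics; cat > h.py <<'E'
import numpy as np, cv2
from rig import observe, get_image, close_job, tips_ahead
def grab(n):
    d=get_image(n); np.savez(f'/tmp/{n}.npz',**{k:np.asarray(v) for k,v in d.items()}); return d
def load(n): return dict(np.load(f'/tmp/{n}.npz'))
def cloud(d):
    K,E,D=d['K'],d['extrinsics'],d['depth']; v,u=np.mgrid[:D.shape[0],:D.shape[1]]
    P=np.stack([(u-K[0,2])/K[0,0]*D,(v-K[1,2])/K[1,1]*D,D],-1)
    P=(P-E[:3,3])@E[:3,:3]; P[D==0]=np.nan; return P
def save(d,name,box=None,s=1):
    im=d['pixels'][:,:,::-1]
    if box: im=im[box[1]:box[3],box[0]:box[2]]
    cv2.imwrite(f'pics/{name}.png',cv2.resize(im,None,fx=s,fy=s,interpolation=cv2.INTER_CUBIC))
E
python3 - <<'E'
from h import *
for n in('scene','top'):
    d=grab(n); save(d,n+'0',s=1.5); E=d['extrinsics']; print(n,d['K'].round(1).tolist(),(-E[:3,:3].T@E[:3,3]).round(3),E[2,:3].round(3))
o=observe(); print({k:np.round(v,4).tolist() for k,v in o.items()}); print(tips_ahead)
E
```

```text
pics
scene [[354.4, 0.0, 255.2], [0.0, 354.4, 187.2], [0.0, 0.0, 1.0]] [0.018 0.657 0.519] [ 0.505 -0.746 -0.435]
top [[425.8, 0.0, 260.0], [0.0, 425.8, 200.9], [0.0, 0.0, 1.0]] [ 0.361 -0.118  1.27 ] [ 0.163  0.025 -0.986]
{'time_s': 0.1, 'q': [-85.7298, 21.8374, 74.3775, -0.001, 83.8575, -12.3362], 'qvel': [0.0992, -0.0207, -0.1732, -0.0437, -0.0551, -0.0139], 'joint_efforts': [0.0052, -44.9213, -23.1657, -0.0, 0.0036, -0.0], 'position': [0.1572, -0.5268, 0.2528], 'tool_rot': [[0.9583, 0.2858, -0.0001], [0.2858, -0.9583, 0.0013], [0.0003, -0.0012, -1.0]], 'ft_force': [0.3363, 0.1616, -0.1275], 'wrist_torque': [0.0171, 0.038, -0.0439], 'gripper_force': 0.0, 'grip_width': 0.0852}
0.022
```

View pics/scene0.png

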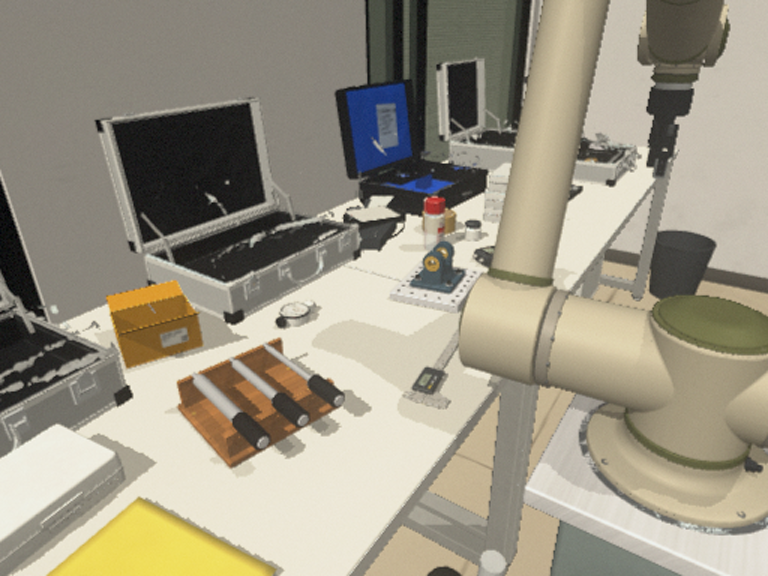

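View pics/top0.png

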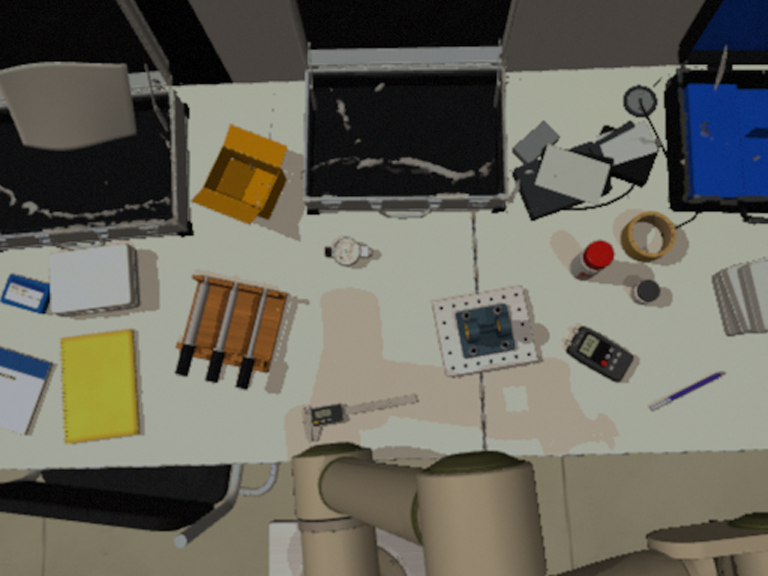

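The scene view shows the rack with three bars (handles towards the robot) and the bracket beyond it. In the top view (1.5x) the bars are at about (185–245, 365) and the bracket at (487, 330), with its bore nearly across the picture. Next I'll enlarge both and measure them from depth.

```bash
python3 - <<'E'
from h import *
d=load('top'); P=cloud(d)
im=d['pixels'][:,:,::-1]
a=cv2.resize(im[175:265,110:200],None,fx=6,fy=6,interpolation=cv2.INTER_CUBIC)[:, :400+140]
b=cv2.resize(im[185:255,285:365],None,fx=6,fy=6,interpolation=cv2.INTER_CUBIC)
cv2.imwrite('pics/a.png',a); cv2.imwrite('pics/b.png',b)
# bars: points above 0.045 in rack region, from both cams
for n in('top','scene'):
    d=load(n);P=cloud(d);g=d['pixels'].astype(int)
    m=(P[...,2]>0.053)&(P[...,2]<0.075)&(P[...,0]>.3)&(P[...,0]<.65)&(P[...,1]>.15)&(P[...,1]<.6)
    cnt,lab,st,ce=cv2.connectedComponentsWithStats(m.astype(np.uint8),connectivity=4)
    print(n)
    for i in range(1,cnt):
        if st[i,4]<15: continue
        Q=P[lab==i]; c=Q.mean(0); u,s,v=np.linalg.svd(Q[:,:2]-c[:2]); w=(Q[:,:2]-c[:2])@v[1]
        print(st[i],c.round(4),'ang',np.degrees(np.arctan2(v[0,1],v[0,0])).round(2),'zmax',np.percentile(Q[:,2],95).round(4),'wid',(np.percentile(w,97)-np.percentile(w,3)).round(4),'x',Q[:,0].min().round(3),Q[:,0].max().round(3))
    m=(P[...,2]>0.08)&(P[...,2]<0.11)&(P[...,0]>.3)&(P[...,0]<.65)&(P[...,1]>-.45)&(P[...,1]<-.05)
    v,u=np.where(m); 
    if len(u):
        Q=P[m]; print('boss',len(u),u.min(),u.max(),v.min(),v.max(),Q.mean(0).round(4),Q.min(0).round(4),Q.max(0).round(4))
    m=(P[...,2]>0.012)&(P[...,2]<0.026)&(P[...,0]>.3)&(P[...,0]<.65)&(P[...,1]>-.45)&(P[...,1]<-.05)
    cnt,lab,st,ce=cv2.connectedComponentsWithStats(m.astype(np.uint8),connectivity=4)
    for i in range(1,cnt):
        if st[i,4]<200: continue
        Q=P[lab==i]; r=cv2.minAreaRect((Q[:,:2]*1000).astype(np.float32)); print('plate',st[i],r,Q[:,2].mean())
E
```

```text
top
[ 116  183   63   77 1286] [0.5097 0.2454 0.0596] ang 179.63 zmax 0.0654 wid 0.1504 x 0.403 0.627
boss 274 310 389 168 227 [ 0.5152 -0.2854  0.0931] [ 0.4781 -0.45    0.0802] [ 0.6378 -0.226   0.1093]
plate [ 288  191   70   60 1991] ((504.75341796875, -268.29119873046875), (150.4981689453125, 180.66929626464844), 8.411031723022461) 0.0187918661464006
scene
[175 229  55  40 364] [0.464  0.1908 0.0582] ang 165.43 zmax 0.0633 wid 0.019 x 0.399 0.595
[ 118  230   88   67 1274] [0.5091 0.2748 0.0587] ang 163.53 zmax 0.0633 wid 0.086 x 0.413 0.627
boss 193 282 302 139 175 [ 0.5233 -0.3006  0.0899] [ 0.4755 -0.45    0.0802] [ 0.6375 -0.222   0.1096]
plate [260 174  62  32 745] ((499.65155029296875, -266.4687194824219), (150.25216674804688, 183.15237426757812), 7.813954830169678) 0.017135010346876166
```

View pics/a.png

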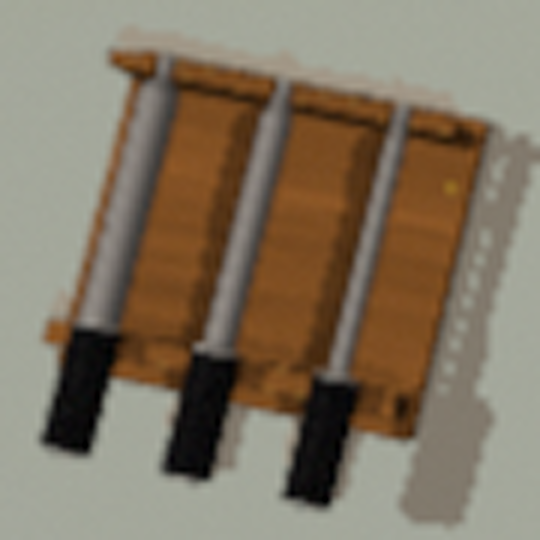

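View pics/b.png

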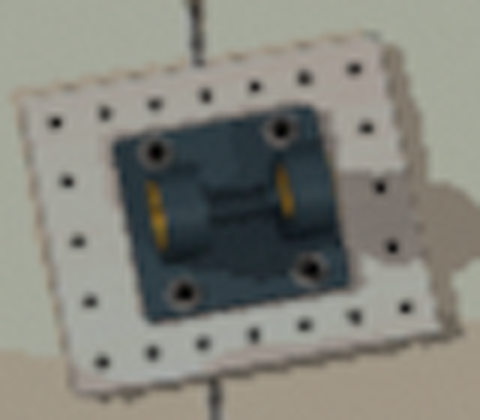

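The enlarged crops show three visibly different shanks: thick on the left, medium in the middle and thin on the right. The 15 mm bar is therefore in the middle place, with its handle end at about (188, 472), shoulder (217, 352) and nose (284, 88) in the crop. In the bracket crop, bushing A is the left boss (157, 215) and B is the right one (290, 190). I'll refine both by fitting.

```bash
cat >> h.py <<'E'
from scipy.optimize import least_squares
def onplane(d,uv,z):
    K,E=d['K'],d['extrinsics']; uv=np.atleast_2d(np.asarray(uv,float)); c=-E[:3,:3].T@E[:3,3]
    r=np.c_[(uv[:,0]-K[0,2])/K[0,0],(uv[:,1]-K[1,2])/K[1,1],np.ones(len(uv))]@E[:3,:3]
    return c+r*((z-c[2])/r[:,2])[:,None]
def fitcyl(Q,R,z0,p0,yaw0):
    """axis level, height z0(+dz): returns lateral offset point nearest p0, yaw, dz"""
    def f(t):
        n=np.array([-np.sin(t[1]),np.cos(t[1])]); l=(Q[:,:2]-p0)@n-t[0]
        return np.hypot(l,Q[:,2]-z0-t[2])-R
    r=least_squares(f,[0,yaw0,0],loss='soft_l1',f_scale=.002,x_scale=[.01,.1,.01]); t=r.x
    return np.array(p0)+t[0]*np.array([-np.sin(t[1]),np.cos(t[1])]),np.degrees(t[1]),t[2],np.sqrt(np.mean(f(t)**2))
E
python3 - <<'E'
from h import *
d=load('top')
px=lambda x,y,ox,oy:[ox+(x+.5)/6-.5,oy+(y+.5)/6-.5]
H=onplane(d,[px(188,472,110,175),px(217,352,110,175),px(284,88,110,175)],.052); print('bar back, shoulder, nose',H.round(4).tolist())
back=H[0,:2]; dr=H[2,:2]-back; yaw=np.arctan2(dr[1],dr[0]); print('len',np.linalg.norm(dr),'yaw',np.degrees(yaw))
C=onplane(d,[px(*c,285,185) for c in((15,92),(380,35),(455,330),(75,395))],.018); print('plate',C.round(4).tolist(),C.mean(0).round(4))
for n in('top','scene'):
    d=load(n);P=cloud(d).reshape(-1,3)
    P=P[~np.isnan(P[:,0])]
    u=np.array([np.cos(yaw),np.sin(yaw)]); nn=np.array([-u[1],u[0]]); s=(P[:,:2]-back)@u; l=(P[:,:2]-back)@nn
    for nm,a,b,R in(('shank',.075,.165,.0075),('handle',.005,.055,.0115)):
        Q=P[(s>a)&(s<b)&(abs(l)<.018)&(P[:,2]>.05)&(P[:,2]<.075)]
        print(n,nm,len(Q),*fitcyl(Q,R,.052,back+u*(a+b)/2,yaw))
    Q=P[(abs(l)<.018)&(P[:,2]>.046)&(P[:,2]<.075)&(s>-.03)&(s<.25)];ss=(Q[:,:2]-back)@u; print('s-range',np.percentile(ss,[0,1,99,100]).round(4))
    c=C.mean(0)[:2]; y2=np.radians(-81.6); u2=np.array([np.cos(y2),np.sin(y2)]); n2=np.array([-u2[1],u2[0]]); s=(P[:,:2]-c)@u2; l=(P[:,:2]-c)@n2
    Q=P[(abs(s)<.06)&(abs(l)<.03)&(P[:,2]>.08)&(P[:,2]<.11)]; print(n,'boss',len(Q),*fitcyl(Q,.022,.075,c,y2))
    print(' boss s hist',np.histogram((Q[:,:2]-c)@u2,np.arange(-.06,.061,.01))[0])
    Q=P[(abs(s)<.11)&(abs(l)<.095)&(P[:,2]>.013)&(P[:,2]<.023)]; r=cv2.minAreaRect((Q[:,:2]*1000).astype(np.float32));print(n,'plate',r,np.median(Q[:,2]))
E
```

```text
bar back, shoulder, nose [[0.421, 0.2582, 0.052], [0.478, 0.2451, 0.052], [0.6064, 0.2142, 0.052]]
len 0.19054072352761484 yaw -13.362379758375145
plate [[0.5677, -0.1672, 0.018], [0.5904, -0.3489, 0.018], [0.4435, -0.3762, 0.018], [0.4175, -0.1906, 0.018]] [ 0.5048 -0.2708  0.018 ]
top shank 163 [0.53805813 0.23182745] -13.525331114103377 0.0008510601105857326 0.001849914176580232
top handle 147 [0.45068472 0.2534335 ] -13.429961776628366 0.0006593849945101031 0.0017215144087107655
s-range [-0.003  -0.0009  0.1922  0.1941]
top boss 246 [ 0.50470951 -0.2707654 ] -81.93026422759331 0.0006203721250515851 0.0026351809302347473
 boss s hist [ 0 31 53 42  0  0  0 20 55 45  0  0]
top plate ((504.75341796875, -268.29119873046875), (150.4981689453125, 180.66929626464844), 8.411031723022461) 0.01856758526760344
scene shank 187 [0.53803013 0.23168413] -13.809958701123824 -0.000596598260040044 0.0007308687254858718
scene handle 206 [0.45059868 0.2530088 ] -13.903656215637193 -0.0004744385413781128 0.0008973657881183991
s-range [-0.0083 -0.0069  0.1893  0.1909]
scene boss 152 [ 0.50021369 -0.27138229] -82.18273360684216 -0.0040494770165753905 0.0038130816236065165
 boss s hist [ 0 50 19 12  0  0  0 40 19 12  0  0]
scene plate ((500.0353698730469, -266.4160461425781), (149.4773712158203, 183.15237426757812), 7.813955783843994) 0.016861961210195533
```

```bash
python3 - <<'E'
import numpy as np
R=np.array([[.9583,.2858],[.2858,-.9583]])  # tool x,y axes (world xy) columns
print(R.T@(np.array([.44,.245])-[.157,-.527]))
E
```

```text
[ 0.4918365 -0.6589262]
```

The 15 mm bar's grip point is near (0.442, 0.255) with yaw −13.6°, and the bore centre is near (0.504, −0.269) with yaw about −81.8°. I'll travel to above the rack first, then turn.

Careful with the scale: shifts go in shares of 50 mm and turns go in shares of 90 degrees. That gives: -0.0371 m is -0.742, 0.0276 m is 0.552.

Emit:
{"op": "drive_effector", "data": {"segments": [0.552,-0.742,0,0,0.045,0.552,-0.742,0,0,0.045,0.552,-0.742,0,0,0.045,0.552,-0.742,0,0,0.045,0.552,-0.742,0,0,0.045,0.552,-0.742,0,0,0.045,0.552,-0.742,0,0,0.045,0.552,-0.742,0,0,0.045,0.552,-0.742,0,0,0.045], "squeeze": 60}}

```text
time_s: 1.0
position: [0.2998, -0.1343, 0.2533]
tool_rot: [[0.959, 0.285, 0.0], [0.285, -0.959, -0.0], [0.0, 0.0, -1.0]]
ft_force: [1.2, -0.8, -0.9]
grip_width: 0.0453
gripper_force: 0.0
```

Emit:
{"op": "drive_effector", "data": {"segments": [0.552,-0.742,0,0,0.045,0.552,-0.742,0,0,0.045,0.552,-0.742,0,0,0.045,0.552,-0.742,0,0,0.045,0.552,-0.742,0,0,0.045,0.552,-0.742,0,0,0.045,0.552,-0.742,0,0,0.045,0.552,-0.742,0,0,0.045,0.552,-0.742,0,0,0.045]}}

```text
time_s: 1.9
position: [0.4425, 0.257, 0.253]
tool_rot: [[0.958, 0.286, -0.0], [0.286, -0.958, -0.0], [-0.0, 0.0, -1.0]]
ft_force: [1.2, -1.2, 0.7]
grip_width: 0.0449
gripper_force: 0.0
```

Emit:
{"op": "drive_effector", "data": {"segments": [0,0,0,-0.0944,0.045,0,0,0,-0.0944,0.045,0,0,0,-0.0944,0.045,0,0,0,-0.0944,0.045,0,0,0,-0.0944,0.045,0,0,0,-0.0944,0.045,0,0,0,-0.0944,0.045,0,0,0,-0.0944,0.045,0,0,0,-0.0944,0.045]}}

```text
time_s: 2.8
position: [0.4423, 0.2548, 0.253]
tool_rot: [[-0.06, 0.998, -0.001], [0.998, 0.06, -0.0], [-0.0, -0.001, -1.0]]
ft_force: [-0.2, 0.1, 0.4]
grip_width: 0.0448
gripper_force: 0.0
```

Emit:
{"op": "drive_effector", "data": {"segments": [0,0,0,-0.0944,0.045,0,0,0,-0.0944,0.045,0,0,0,-0.0944,0.045,0,0,0,-0.0944,0.045,0,0,0,-0.0944,0.045,0,0,0,-0.0944,0.045,0,0,0,-0.0944,0.045,0,0,0,-0.0944,0.045,0,0,0,-0.0556,0.045,0,0,0,0,0.045]}}

```text
time_s: 3.8
position: [0.4423, 0.2548, 0.253]
tool_rot: [[-0.971, 0.24, -0.001], [0.24, 0.971, -0.0], [0.001, -0.0, -1.0]]
ft_force: [-0.0, 0.8, 0.6]
grip_width: 0.0449
gripper_force: 0.0
```

```bash
cat >> h.py <<'E'
def go(p,yaw,z):
    """tool-axis shift from the present pose to world point p at tool x yaw (deg)"""
    o=observe(); R=np.array(o['tool_rot']); q=np.array(o['position']); y=np.degrees(np.arctan2(R[1,0],R[0,0]))
    print('pos',q.round(4),'yaw',y.round(2),'tilt',R[:2,2].round(4),'q6',round(o['q'][5],1),'t',o['time_s'])
    print('shift',(R.T@(np.array([*p,z])-q)).round(4),'turn',round((y-yaw+180)%360-180,2),'width',o['grip_width'],'ft',np.round(o['ft_force'],1),'grip',round(o['gripper_force'],1))
E
python3 -c "
from h import *
go((.442,.255),166.4,.049+.003)"
```

```text
pos [0.4423 0.2548 0.253 ] yaw 166.14 tilt [-0.0007 -0.0002] q6 -59.5 t 3.8
shift [2.00e-04 2.00e-04 2.01e-01] turn -0.26 width 0.04486604785771013 ft [-0.   0.8  0.6] grip 0.0
```

To row units: 0.04 m is 0.8, 0.02 m is 0.4, -0.3 degrees / 90 = -0.0033.

Emit:
{"op": "drive_effector", "data": {"segments": [0,0,0.8,-0.0033,0.045,0,0,0.8,0,0.045,0,0,0.8,0,0.045,0,0,0.8,0,0.045,0,0,0.4,0,0.045,0,0,0.2,0,0.045,0,0,0.16,0,0.045,0,0,0,0,0.045]}}

```text
time_s: 4.6
position: [0.4425, 0.2549, 0.0552]
tool_rot: [[-0.972, 0.236, -0.0], [0.236, 0.972, -0.0], [0.0, -0.0, -1.0]]
ft_force: [-0.0, 0.1, 0.4]
grip_width: 0.0449
gripper_force: 0.0
```

```bash
python3 - <<'E'
from h import *
d=grab('scene'); save(d,'s1',(95,150,275,320),4)
E
```

```text
(no output)
```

View pics/s1.png

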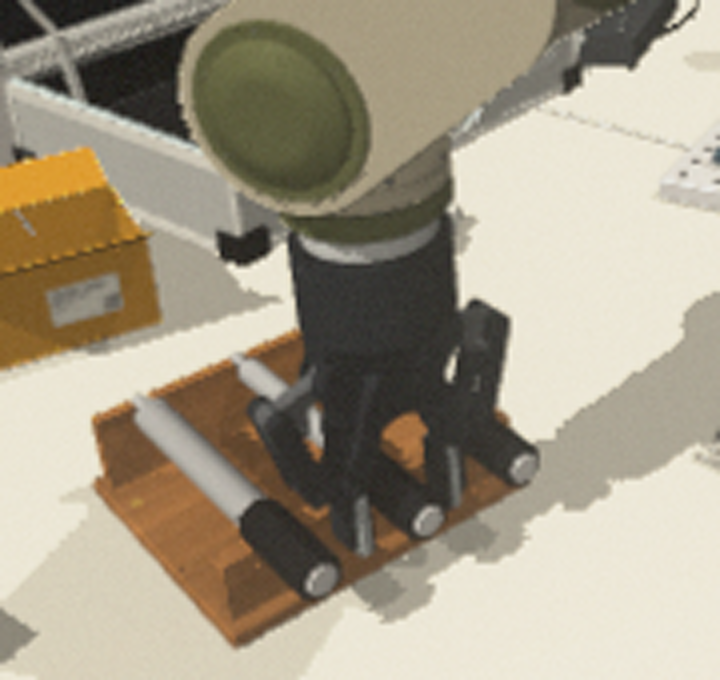

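The fingers straddle the middle handle (end cap at (428, 520)) and clear both neighbours. Closing and lifting next.

Emit:
{"op": "drive_effector", "data": {"segments": [0,0,0,0,0.02,0,0,0,0,0.015,0,0,0,0,0.015,0,0,0,0,0.015,0,0,0,0,0.015], "squeeze": 80}}

```text
time_s: 5.15
position: [0.4428, 0.2548, 0.0565]
tool_rot: [[-0.972, 0.235, 0.002], [0.235, 0.972, 0.0], [-0.002, 0.001, -1.0]]
ft_force: [-1.1, -2.7, 5.9]
grip_width: 0.0204
gripper_force: 78.4
```

Emit:
{"op": "drive_effector", "data": {"segments": [0,0,-0.1,0,0.015,0,0,-0.2,0,0.015,0,0,-0.3,0,0.015,0,0,-0.6,0,0.015,0,0,-0.8,0,0.015,0,0,-0.4,0,0.015,0,0,0,0,0.015]}}

```text
time_s: 5.85
position: [0.4433, 0.2553, 0.1785]
tool_rot: [[-0.972, 0.235, 0.006], [0.235, 0.972, 0.002], [-0.005, 0.003, -1.0]]
ft_force: [0.1, 0.0, -3.4]
grip_width: 0.0206
gripper_force: 78.6
```

```bash
python3 - <<'E'
from h import *
d=grab('scene'); save(d,'s2',(95,130,275,300),4)
go((.45,0),98.2,.2)
E
```

```text
pos [0.4425 0.255  0.1763] yaw 166.41 tilt [0.0022 0.0008] q6 -59.8 t 5.9
shift [-0.0673 -0.246  -0.0239] turn 68.21 width 0.02053963524299227 ft [ 0.2  0.7 -3.9] grip 78.6
```

View pics/s2.png

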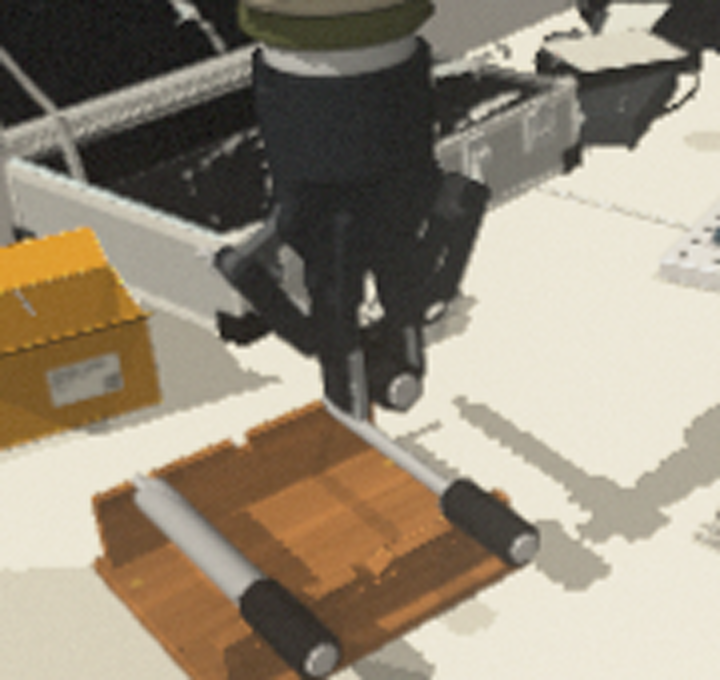

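The bar is out and held straight (handle end at (403, 392)), and the thick and thin bars are still in their places. I'll turn it to the bore's line and carry it to just ahead of bushing A, staying high.

To row units: 8.5 degrees / 90 = 0.0944.

Emit:
{"op": "drive_effector", "data": {"segments": [0,0,0,0.0944,0.015,0,0,0,0.0944,0.015,0,0,0,0.0944,0.015,0,0,0,0.0944,0.015,0,0,0,0.0944,0.015,0,0,0,0.0944,0.015,0,0,0,0.0944,0.015,0,0,0,0.0944,0.015,0,0,0,0.0022,0.015]}}

```text
time_s: 6.8
position: [0.4417, 0.2547, 0.1738]
tool_rot: [[-0.141, 0.99, -0.003], [0.99, 0.141, -0.001], [-0.0, -0.003, -1.0]]
ft_force: [-0.1, -0.2, -2.1]
grip_width: 0.0205
gripper_force: 78.6
```

Emit:
{"op": "drive_effector", "data": {"segments": [-0.784,-0.04,0,0,0.015,-0.784,-0.04,0,0,0.015,-0.784,-0.04,0,0,0.015,-0.784,-0.04,0,0,0.015,-0.784,-0.04,0,0,0.015,-0.784,-0.04,0,0,0.015,-0.784,-0.04,0,0,0.015,0,0,0,0,0.015]}}

```text
time_s: 7.6
position: [0.468, -0.0224, 0.1744]
tool_rot: [[-0.142, 0.99, -0.001], [0.99, 0.142, -0.001], [-0.0, -0.001, -1.0]]
ft_force: [0.3, -0.1, -2.8]
grip_width: 0.0206
gripper_force: 78.6
```

Emit:
{"op": "drive_effector", "data": {"segments": [0,0,0.8,0,0.015,0,0,0.8,0,0.015,0,0,0.4,0,0.015,0,0,0,0,0.015,0,0,0,0,0.015]}}

```text
time_s: 8.1
position: [0.4678, -0.0184, 0.0755]
tool_rot: [[-0.145, 0.989, -0.001], [0.989, 0.145, 0.0], [0.0, -0.001, -1.0]]
ft_force: [0.4, 0.2, -3.1]
grip_width: 0.0206
gripper_force: 78.7
```

```bash
python3 - <<'E'
from h import *
go((.468,-.0186),98.2,.078)
d=grab('scene'); t=grab('top')
import cv2
a=cv2.resize(d['pixels'][140:215,230:330,::-1],None,fx=6,fy=6,interpolation=cv2.INTER_CUBIC)
cv2.imwrite('pics/s3.png',a)
save(t,'t3',(240,185,370,265),6)
E
```

```text
pos [ 0.4678 -0.0184  0.0755] yaw 98.33 tilt [-0.0006  0.0002] q6 -25.1 t 8.1
shift [-0.0002  0.0002 -0.0025] turn 0.13 width 0.020646518446345245 ft [ 0.4  0.2 -3.1] grip 78.7
```

View pics/s3.png

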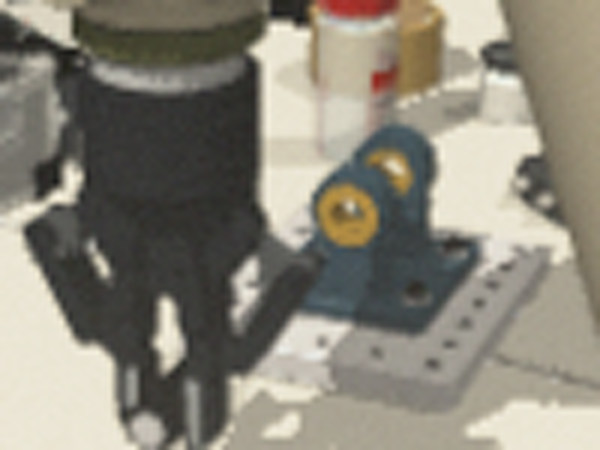

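View pics/t3.png

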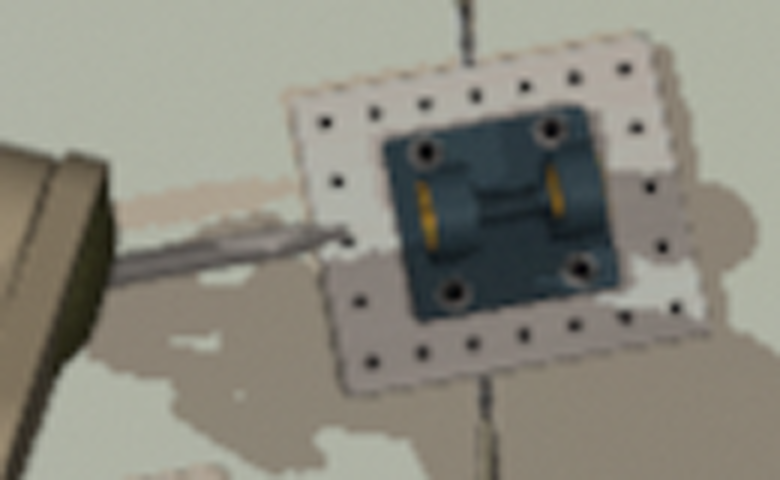

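From the top, the bar points at bushing A: the tip is at (345, 233) and the A mouth is near (428, 215), so it sits slightly low in the picture. I'll quantify the relative offset in this one camera.

```bash
cat > rel.py <<'E'
from h import *
Ps=[]
for i in range(4):
    d=grab('top'); Ps.append(cloud(d))
np.save('/tmp/P.npy',np.array(Ps))
P=np.nanmedian(np.array(Ps),0).reshape(-1,3); P=P[~np.isnan(P[:,0])]
y=np.radians(-81.8); u=np.array([np.cos(y),np.sin(y)]); n=np.array([-u[1],u[0]]); c=np.array([.504,-.269])
s=(P[:,:2]-c)@u; l=(P[:,:2]-c)@n; z=P[:,2]
# calibration of height: table & plate tops
print('plate z',np.median(z[(abs(s)<.085)&(abs(l)>.05)&(abs(l)<.07)]).round(4))
def fit(m,R,z0,fz=True):
    S,L,Z=s[m],l[m],z[m]; S0=S.mean()
    f=lambda t:np.hypot(L-t[0]-t[1]*(S-S0),Z-t[2]-t[3]*(S-S0))-R
    r=least_squares(f,[0,0,z0,0],loss='soft_l1',f_scale=.001,x_scale=[.01,.1,.01,.1]); t=r.x
    print(m.sum(),'s0',S0.round(4),'lat',t[0].round(4),'slope',t[1].round(4),'z',t[2].round(4),'pitch',t[3].round(4),'rms',np.sqrt((f(t)**2).mean()).round(4),'lat at s=-.03:',(t[0]+t[1]*(-.03-S0)).round(4))
boss=(abs(s)<.045)&(abs(l)<.0225)&(z>.083)&(z<.103); fit(boss,.022,.075)
fit(boss&(s<0),.022,.075);fit(boss&(s>0),.022,.075)
bar=(s>-.17)&(s<-.104)&(abs(l)<.02)&(z>.06)&(z<.1); fit(bar,.0075,.075)
m=(s>-.12)&(s<-.05)&(abs(l)<.02)&(z>.06)&(z<.1); print('tip s',np.sort(s[m])[-6:].round(4))
E
python3 rel.py
```

```text
plate z 0.0189
238 s0 -0.0017 lat 0.0006 slope 0.0033 z 0.0756 pitch -0.0001 rms 0.0021 lat at s=-.03: 0.0005
120 s0 -0.0317 lat 0.0005 slope 0.0032 z 0.0756 pitch 0.0455 rms 0.0019 lat at s=-.03: 0.0006
118 s0 0.0288 lat 0.0008 slope -0.0724 z 0.0756 pitch 0.0427 rms 0.0021 lat at s=-.03: 0.0051
124 s0 -0.1368 lat 0.0005 slope -0.0012 z 0.0721 pitch -0.0112 rms 0.001 lat at s=-.03: 0.0003
tip s [-0.0855 -0.0853 -0.0846 -0.0828 -0.0824 -0.0819]
```

The lateral position and yaw agree within 0.5 mm and 0.005 rad. The bar is about 3 mm low, so I'll raise it and feed the tip into A.

To row units: -0.015 m is -0.3, -0.005 m is -0.1, -0.2 degrees / 90 = -0.0022.

Emit:
{"op": "drive_effector", "data": {"segments": [0,0.004,-0.07,-0.0022,0.015,0,0,0,0,0.015,-0.3,0,0,0,0.015,-0.3,0,0,0,0.015,-0.2,0,0,0,0.015,-0.1,0,0,0,0.015,0,0,0,0,0.015,0,0,0,0,0.015]}}

```text
time_s: 9.2
position: [0.4743, -0.0632, 0.0787]
tool_rot: [[-0.146, 0.989, -0.0], [0.989, 0.146, 0.0], [0.0, -0.0, -1.0]]
ft_force: [-0.3, 0.3, -2.1]
grip_width: 0.0208
gripper_force: 78.7
```

```bash
python3 rel.py
```

```text
plate z 0.0189
233 s0 -0.0016 lat 0.0006 slope -0.0011 z 0.0758 pitch 0.0048 rms 0.0019 lat at s=-.03: 0.0007
117 s0 -0.0318 lat 0.0006 slope 0.0069 z 0.0756 pitch 0.0941 rms 0.0017 lat at s=-.03: 0.0007
116 s0 0.0289 lat 0.0006 slope 0.0095 z 0.0759 pitch 0.0366 rms 0.0019 lat at s=-.03: 0.0
59 s0 -0.1197 lat 0.0005 slope -0.002 z 0.0743 pitch 0.0158 rms 0.0011 lat at s=-.03: 0.0003
tip s [-0.0535 -0.053  -0.0519 -0.0516 -0.0505 -0.05  ]
```

To row units: -0.005 m is -0.1, -0.001 m is -0.02, 0.1 degrees / 90 = 0.0011.

```bash
sed -i 's/(s>-.17)&(s<-.104)/(s>-.17)\&(s<-.065)/' rel.py
```

Emit:
{"op": "drive_effector", "data": {"segments": [0,0.004,-0.02,0.0011,0.015,-0.1,0,0,0,0.015,-0.1,0,0,0,0.015,0,0,0,0,0.015]}}

```text
time_s: 9.8
position: [0.4764, -0.0738, 0.0799]
tool_rot: [[-0.144, 0.99, 0.0], [0.99, 0.144, -0.0], [-0.0, 0.0, -1.0]]
ft_force: [0.2, -0.1, -2.9]
grip_width: 0.0203
gripper_force: 78.7
```

Emit:
{"op": "drive_effector", "data": {"segments": [-0.08,0,0,0,0.015,-0.08,0,0,0,0.015,0,0,0,0,0.015]}}

```text
time_s: 10.1
position: [0.4775, -0.0815, 0.0798]
tool_rot: [[-0.144, 0.99, 0.0], [0.99, 0.144, -0.0], [-0.0, 0.0, -1.0]]
ft_force: [0.4, -0.1, -2.6]
grip_width: 0.0205
gripper_force: 78.7
```

```bash
python3 rel.py; python3 -c "
from h import *
go((.5,-.1),98.2,.078)"
```

```text
plate z 0.0189
239 s0 -0.0016 lat 0.0007 slope 0.0058 z 0.0756 pitch 0.0113 rms 0.0022 lat at s=-.03: 0.0005
120 s0 -0.0318 lat 0.0006 slope -0.0425 z 0.0752 pitch 0.0736 rms 0.0021 lat at s=-.03: 0.0006
119 s0 0.0288 lat 0.0009 slope 0.005 z 0.0759 pitch 0.0339 rms 0.0021 lat at s=-.03: 0.0006
87 s0 -0.0885 lat 0.0008 slope -0.0311 z 0.0755 pitch -0.021 rms 0.001 lat at s=-.03: -0.001
tip s [-0.0532 -0.0522 -0.052  -0.0515 -0.0512 -0.0505]
pos [ 0.4772 -0.0809  0.0798] yaw 98.31 tilt [-0.0001  0.0001] q6 -32.0 t 10.3
shift [-0.0222  0.0198  0.0018] turn 0.11 width 0.020600195903906094 ft [ 0.4 -0.1 -2. ] grip 78.7
```

No contact so far, with heights and lateral position matching. Feeding on in small steps.

To row units: -0.004 m is -0.08, 0.1 degrees / 90 = 0.0011.

Emit:
{"op": "drive_effector", "data": {"segments": [-0.08,0,0,0.0011,0.015,-0.08,0,0,0,0.015,-0.08,0,0,0,0.015,0,0,0,0,0.015]}}

```text
time_s: 10.7
position: [0.4792, -0.0935, 0.0798]
tool_rot: [[-0.142, 0.99, 0.0], [0.99, 0.142, -0.0], [-0.0, 0.0, -1.0]]
ft_force: [0.4, 0.2, -2.9]
grip_width: 0.0203
gripper_force: 78.7
```

Emit:
{"op": "drive_effector", "data": {"segments": [-0.1,0,0,0,0.015,-0.1,0,0,0,0.015,0,0,0,0,0.015]}}

```text
time_s: 11.0
position: [0.4807, -0.1035, 0.0798]
tool_rot: [[-0.142, 0.99, 0.0], [0.99, 0.142, -0.0], [-0.0, 0.0, -1.0]]
ft_force: [-0.9, 0.1, -2.5]
grip_width: 0.0203
gripper_force: 78.7
```

To row units: -0.004 m is -0.08.

Emit:
{"op": "drive_effector", "data": {"segments": [-0.08,0,0,0,0.015,-0.08,0,0,0,0.015,-0.08,0,0,0,0.015,0,0,0,0,0.015]}}

```text
time_s: 11.4
position: [0.4823, -0.1152, 0.0798]
tool_rot: [[-0.142, 0.99, 0.0], [0.99, 0.142, -0.0], [-0.0, 0.0, -1.0]]
ft_force: [-0.2, 0.2, -2.4]
grip_width: 0.0205
gripper_force: 78.7
```

```bash
python3 - <<'E'
from h import *
go((.5,-.15),98.2,.078); d=grab('scene'); t=grab('top'); save(t,'t4',(270,190,370,265),6)
E
```

```text
pos [ 0.4823 -0.1152  0.0798] yaw 98.17 tilt [ 0.0002 -0.0002] q6 -35.3 t 11.4
shift [-0.037   0.0126  0.0018] turn -0.03 width 0.020519600184349004 ft [-0.2  0.2 -2.4] grip 78.7
```

View pics/t4.png

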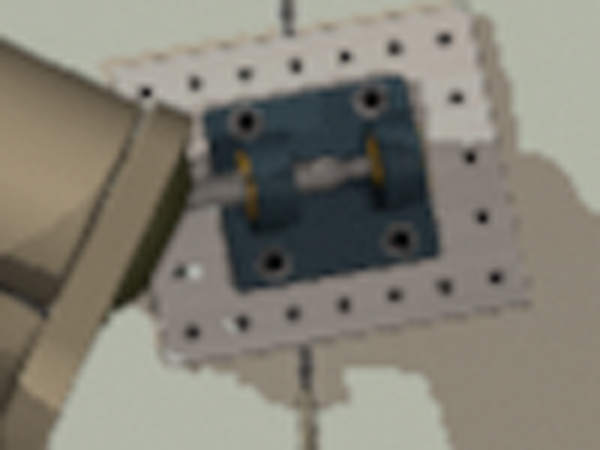

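The tip has passed through A, crossed the gap and is at B's mouth (370, 168), centred. Continuing.

To row units: -0.004 m is -0.08, -0.002 m is -0.04.

Emit:
{"op": "drive_effector", "data": {"segments": [-0.08,0,0,0,0.015,-0.08,0,0,0,0.015,-0.08,0,0,0,0.015,-0.04,0,0,0,0.015,0,0,0,0,0.015]}}

```text
time_s: 12.0
position: [0.4842, -0.1288, 0.0798]
tool_rot: [[-0.142, 0.99, 0.0], [0.99, 0.142, -0.0], [-0.0, 0.0, -1.0]]
ft_force: [-0.3, 0.2, -2.1]
grip_width: 0.0206
gripper_force: 78.7
```

Emit:
{"op": "drive_effector", "data": {"segments": [-0.06,0,0,0,0.015,-0.06,0,0,0,0.015,-0.06,0,0,0,0.015,0,0,0,0,0.015]}}

```text
time_s: 12.4
position: [0.4856, -0.1378, 0.0798]
tool_rot: [[-0.142, 0.99, 0.0], [0.99, 0.142, -0.0], [-0.0, 0.0, -1.0]]
ft_force: [0.3, -0.2, -3.0]
grip_width: 0.0201
gripper_force: 78.7
```

To row units: -0.003 m is -0.06.

Emit:
{"op": "drive_effector", "data": {"segments": [-0.06,0,0,0,0.015,-0.06,0,0,0,0.015,-0.06,0,0,0,0.015,0,0,0,0,0.015]}}

```text
time_s: 12.8
position: [0.4868, -0.1467, 0.0798]
tool_rot: [[-0.142, 0.99, 0.0], [0.99, 0.142, -0.0], [-0.0, 0.0, -1.0]]
ft_force: [0.2, -0.0, -2.0]
grip_width: 0.0206
gripper_force: 78.7
```

Emit:
{"op": "drive_effector", "data": {"segments": [-0.06,0,0,0,0.015,-0.06,0,0,0,0.015,-0.06,0,0,0,0.015,0,0,0,0,0.015]}}

```text
time_s: 13.2
position: [0.4881, -0.1556, 0.0798]
tool_rot: [[-0.142, 0.99, 0.0], [0.99, 0.142, -0.0], [-0.0, 0.0, -1.0]]
ft_force: [0.3, -0.7, -3.3]
grip_width: 0.0208
gripper_force: 78.7
```

Emit:
{"op": "drive_effector", "data": {"segments": [-0.06,0,0,0,0.015,-0.06,0,0,0,0.015,-0.06,0,0,0,0.015,0,0,0,0,0.015,0,0,0,0,0.015]}}

```text
time_s: 13.7
position: [0.4892, -0.1642, 0.0798]
tool_rot: [[-0.143, 0.99, -0.0], [0.99, 0.143, 0.0], [0.0, -0.0, -1.0]]
ft_force: [1.2, 0.5, -2.2]
grip_width: 0.0201
gripper_force: 78.7
```

```bash
python3 - <<'E'
from h import *
go((.5,-.15),98.2,.078); d=grab('scene'); t=grab('top'); save(t,'t5',(270,190,370,265),6)
E
```

```text
pos [ 0.4892 -0.1642  0.0798] yaw 98.19 tilt [-0.0001  0.0001] q6 -39.9 t 13.7
shift [0.0125 0.0127 0.0018] turn -0.01 width 0.020084580616927677 ft [ 1.2  0.5 -2.2] grip 78.7
```

View pics/t5.png

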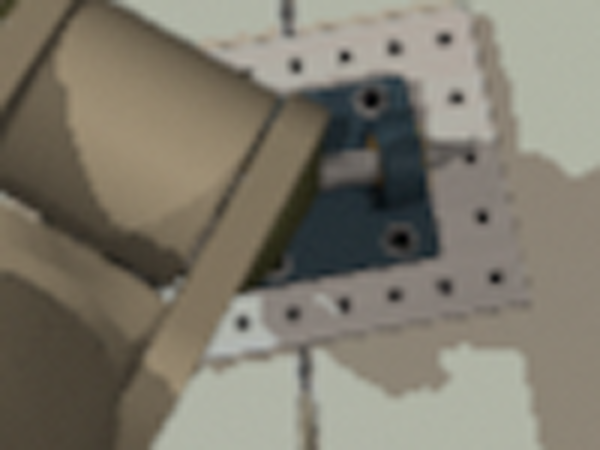

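The tip stands out of B on the right, at about (466, 158). I'll check that numerically and feed a few mm more for margin only if needed.

```bash
python3 - <<'E'
from h import *
t=load('top'); u=np.array([.1426,-.9898]); n=np.array([.9898,.1426]); c=np.array([.504,-.269])
p=onplane(t,[[270+466/6,190+158/6],[270+425/6,190+165/6]],.0755)[:,:2]-c; print('by pixel s,l',(p@u).round(4),(p@n).round(4))
P=cloud(t).reshape(-1,3); P=P[P[:,2]>.06]; s=(P[:,:2]-c)@u; l=(P[:,:2]-c)@n
m=(s>.043)&(s<.09)&(abs(l)<.012)&(P[:,2]<.09); print(np.c_[s,l,P[:,2]][m][np.argsort(s[m])].round(4))
o=observe();q=np.array(o['position'][:2])-c; print('tcp s,l',q@u,q@n)
E
```

```text
by pixel s,l [0.0637 0.0442] [-0.0073 -0.0072]
[[ 0.044   0.0054  0.0784]
 [ 0.0441 -0.0039  0.0838]
 [ 0.0444 -0.0013  0.0851]
 [ 0.0447 -0.006   0.077 ]
 [ 0.0451  0.0016  0.0841]
 [ 0.0464  0.0048  0.0802]
 [ 0.0474 -0.0041  0.0804]
 [ 0.0477 -0.0064  0.0757]
 [ 0.0481 -0.0012  0.0797]
 [ 0.0496  0.0045  0.0776]
 [ 0.0498  0.0022  0.0733]
 [ 0.0502 -0.0021  0.0832]
 [ 0.0507 -0.0043  0.0776]
 [ 0.0511  0.0009  0.0816]
 [ 0.0531  0.0045  0.0736]
 [ 0.0534 -0.0047  0.0775]
 [ 0.0542 -0.0019  0.0764]
 [ 0.0544  0.0007  0.0783]
 [ 0.0562 -0.0003  0.0832]
 [ 0.0565 -0.0026  0.079 ]
 [ 0.0573  0.0028  0.0807]
 [ 0.0594 -0.0005  0.0808]
 [ 0.0595 -0.003   0.0776]
 [ 0.061   0.0028  0.0756]
 [ 0.0623 -0.0034  0.0774]
 [ 0.0627 -0.0007  0.0781]
 [ 0.0636  0.0022  0.0767]
 [ 0.0659  0.0015  0.079 ]
 [ 0.066  -0.0034  0.0725]
 [ 0.0661 -0.0009  0.0749]]
tcp s,l -0.10598828222738396 0.00035561214554551655
```

Depth puts the tip at about +0.066, on the axis within about 1 mm, and the wrist force is near its free value. I'll add 2 mm, settle, and hand in.

To row units: -0.002 m is -0.04.

Emit:
{"op": "drive_effector", "data": {"segments": [-0.04,0,0,0,0.015,0,0,0,0,0.015,0,0,0,0,0.015,0,0,0,0,0.015,0,0,0,0,0.015]}}

```text
time_s: 14.3
position: [0.4896, -0.166, 0.0798]
tool_rot: [[-0.143, 0.99, -0.0], [0.99, 0.143, 0.0], [0.0, -0.0, -1.0]]
ft_force: [-0.6, -0.5, -2.4]
grip_width: 0.0205
gripper_force: 78.7
```

```bash
python3 -c "
from rig import close_job
print(close_job())"
```

```text
the job is handed in; nothing more can be done
None
```

The 15 mm bar is through both bushings and still held steady by its handle, its tip about 25 mm out of the far side, with no sign of it pressing on the bracket; the job was handed in at 14.3 s, but no verdict came back.

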